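# Shut off a cartridge heater and release its empty cartridge

### The arm

A 6-joint arm with a two-finger parallel gripper is mounted at the origin on the work surface. World frame = base frame: x ahead of the robot, y to its left, z up, the work surface at z = 0. Lengths are in m, angles in rad, forces in N, time in s.
With the tool pointing down it reaches from about 0.35 to 0.85 m from the base axis. Payload 8.1 kg.
Tool frame: the origin (TCP) lies at the very end of the fingers, on their centre line; the grasp point (between the pads) lies 19 mm behind it (env.grip_point_offset is the distance from the TCP to the grasp point, in m); x points along the fingers, y is the direction in which the jaws open and shut, and the axes are right-handed (so a half turn about x gives the same grasp; the last joint's range is limited). The gripper opens to 85 mm and grips with 20 to 120 N. Pads are 22 mm wide; open, the fingers measure 114 mm over their backs; the gripper's body (76 mm by 85 mm) begins 54 mm behind the grasp point. The pads swing forward as they close: fully open they stand 13 mm farther back than shut.
Start: joints at [1.063, 0.13, 1.488, -0, 1.523, -0.085], TCP at [0.246, 0.547, 0.231] pointing down, gripper open.
Joint ranges: [-2.96, 2.96], [-0.89, 2.26], [0.02, 2.5], [-1.34, 4.48], [0, 2.73], [-2.66, 2.66]. Speed limits (rad/s): [2.39, 2.39, 2.79, 3.14, 3.14, 3.14].

### API

Orientations are given as a rotation vector (axis times angle).
In Python, from plant import telemetry, grab_frame, env, nets gives the robot as it stands.
- The arm moves only by the tool jog_arm, never from a script. Its argument "deltas" is a list of rows, each an object of numbers: "grip": the finger opening in mm, from 0 to 85.4; "x", "y", "z": the shift along the tool's x, y, z in units of 40 mm (1.0 is 40 mm); "yaw": the turn about the tool's x in rad. A call has 1 to 5 rows; each row shifts and turns the pose as measured when the row begins, along the tool's axes as they then stand; what a row does not reach is not made up. A row lasts 1/10 s, in which the tool goes at most 50 mm and 8.59 degrees, less where a joint would pass 70% of its speed; a pose out of reach is approached as far as the arm can. A call is refused whole if a number of a shift passes 1 or a number of a turn 0.15, either way. A call with a gripper value outside its range is refused whole. The fingers move at their own pace and stop on an object; "newtons" is the grip in N (left out, the last holds). Time passes only in rows, so rows that do not move let the fingers close. It gives the time, the measured TCP pose, the force and the opening at its end, in the units of the state.
- telemetry.get_obs(): the state, without advancing time (a new reading comes with each control period).
- grab_frame(name): name is "side" or "top" or "wrist"; returns a dict with "color" (480x640x3 uint8, red, green, blue), "fx", "fy", "cx", "cy" (pixels), "distortion" ([k1, k2, p1, p2, k3] as OpenCV has them; the pictures are not rectified), "extrinsics" (4x4, takes a point from camera to world coordinates). Camera axes: x right, y up, looking along -z (the intrinsics and any distortion apply to the point x, -y, -z); pixel columns grow to the right and rows downward; lengths in m; the calibration is good to about 2 mm. A picture is of the moment at which its call begins. There is no depth.
- env.job_done(): hands the job in, once; it reports no verdict.
Trained networks look in the newest picture that a camera, given by its name, has taken for a name from the list of things; names that differ only in an ending like _2 or _b are one class to them, and where a whole thing is asked for, a point or a joint stands for the part that bears it (a point fixed in the world has none). Each returns a list of dicts, best first, with "conf" (0 to 1); they miss things now and then, are a little off and sometimes report something else, mostly with a low value. They report only what shows in the picture. A call takes as long as a camera call.
- nets.spot_in(camera, thing): "extent" ([left, top, width, height] in pixels, round what is visible of it).
The state is a dict: "t": time; "joints": joint angles; "joint_velocities": joint speeds; "joint_efforts": joint torques, N m; "tcp_pos": TCP position; "ee_rot": TCP orientation; "contact_force": force on the tool from outside, world axes, zero at the start; "moment": the same for the moment, N m; "grip_width": opening from 0.0 (shut) to 1.0 (fully open).
Only numpy, scipy, OpenCV 4.12 (cv2) and the standard library are available. Lean on these libraries where they do the work, as an engineer would, in place of code of your own. Each camera call takes 0.05 s, during which the arm holds its last target. There are 200 camera calls.

### The job

The small gas heater on the bench has run out of gas and gone cold, but its knob was left on. Turn the black gas knob clockwise to off, as far as it goes, and let it spring back out: it is locked at each setting until you push it in, so never wrench it round without pushing. Only then slide the red cartridge lever fully up the slope so that the empty cartridge can be changed, and leave the spare cartridge, the paint can and the brush undisturbed.

Things in the scene. Friction and masses are not known exactly. Their poses are not given: they have to be found in the camera images.
- heater: cartridge gas heater fixed to the bench, dark green case 280 mm deep (x), 360 wide (y), flat top 94 mm high, sloping control fascia in front. Origin: centre of its underside; z up, x from front to back (the front is towards the robot). A steel reflector bowl with wire guard, 215 mm across, up to 310 mm high, stands on the top at x = 0 to 140, y = -50 to 170 mm
- fascia (a point): fixed point on the light grey fascia where the knob's axis meets it, at (-85, -105, 62) mm in the heater's frame. Axes: x up the slope, y along the slope's width towards the lever, z square out of the fascia. The fascia rises at 30 degrees to the horizontal, so z leans 30 degrees from vertical towards the front; it reaches 63 mm up and 63 mm down the slope from here
- knob_body (a joint): angle (rad) of the black gas knob about its axis, growing anticlockwise seen from outside. 0 = off (end stop, black dot, pointer straight up the slope), 0.785 = pilot (yellow dot), 1.57 to 2.18 = on, low to high (red bars, end stop at 2.18). Standing out, it is locked at off and at pilot with 0.14 rad of play, and stops 0.14 below low. It starts in the on range. Friction 0.05 N m
- stem (a joint): how far (m) the gas knob is pushed in along its axis: 0 standing out, 0.007 fully in. It passes from one setting to the next only while pushed in 0.005 or more. Spring: 5.6 N at 0, 10.5 N at 0.007. Let go within 0.15 rad of a setting it springs out and locks there; let go elsewhere it stays in and can be turned further
- knob_grip (a point): point on the knob's axis, 37 mm out from the fascia; moves and turns with the knob. z axis: out of the fascia along the knob's axis; x axis: along the bar to its pointer end (white line). The knob: round flange 58 mm across, its top face 17 mm out from the fascia; on it a straight grip bar 56 mm long, 15 wide, 28 high, its top 45 mm out from the fascia
- lever_body (a joint): position (m) of the red cartridge lever along the slope: 0 = down (cartridge locked, black mark), 0.022 = fully up (cartridge released, green mark). Friction 3 N; stays where it is left; nothing locks it
- lever_tab (a point): centre of the red lever tab, 17 mm out from the fascia; moves with it. x axis: up the slope, the way it slides; y along its width; z out of the fascia. The tab is 10 mm thick (x), 34 wide (y), its top 28 mm out from the fascia. It stands 110 mm to the left of the knob's axis and, when down, 11 mm farther down the slope (11 mm farther up when fully up)
- spare_cartridge: full spare gas cartridge standing upright beside the heater on the left, silver and orange with a red cap, 67 mm in diameter, 199 mm high, 0.32 kg; origin: centre of its underside. Leave alone
- paint_can: small paint can standing upright beside the heater on the right, white with a mint band, 108 mm in diameter, 121 mm high, about 0.95 kg; origin: centre of its underside. Leave alone
- paint_brush: flat paint brush lying on the bench in front of the heater, to its left, 200 mm long along its x axis (bristles at +x), 42 mm wide, 20 mm high; origin: its middle, on the underside. Leave alone

How it is judged:
On the way, in this order (a step that is already met when the one before it is completed fails the run):
1. the gas knob stands at off, sprung out, with the cartridge lever still down (value of joint knob_body below 0.18 rad and value of joint stem below 0.002 m and value of joint lever_body below 0.008 m), for 0.2 s.
2. the cartridge lever is up (value of joint lever_body above 0.018 m), for 0.2 s.
At the end, for the whole second after the job is handed in: the gas knob stands at off (within 0.18 rad of its end stop) and has sprung out (less than 2 mm in), and the cartridge lever is up (at least 18 of its 22 mm) (value of joint knob_body below 0.18 rad and value of joint stem below 0.002 m and value of joint lever_body above 0.018 m); the robot touches nothing.
It fails at once if the cartridge lever is slid up while the gas knob is not at off (value of joint lever_body above 0.008 m and value of joint knob_body above 0.25 rad).
It fails at once if the spare cartridge, the paint can or the brush is shoved more than 30 mm or one of the upright ones is tipped (distance of any of spare_cartridge, paint_can, paint_brush from where it was at the start of the episode above 0.03 m or angle between any of spare_cartridge, paint_can's own z axis and vertical above 0.3 rad).
It fails at once if the knob is wrenched against its lock: forced past its play, between two settings, while pushed in less than 3 mm (value of joint stem below 0.003 m and (value of joint knob_body between 0.18 and 0.605 rad or value of joint knob_body between 0.965 and 1.39 rad)).
It also fails if it takes over 70 s, if anything falls off the work surface, if the arm or the gripper's body presses on something with over 40 N, if the wrist force passes 120 N, or if a joint passes its speed limit or range.

## Working session

There is one attempt and no reset: what is moved stays moved. The work goes in short steps, Python scripts to look and compute and a tool call to move; the robot and the scene stay as the last step left them, time stands still between calls to the robot, and variables do not carry over. Pictures are saved under pics/ and viewed, about 8 in all and at most 12, crops included, and the job is handed in when it is done.

Besides the shell and the picture viewer there is one more tool, called after "Call:" as name(argument=value, ...) on one line, values as JSON. jog_arm: Moves the arm, as the interface text tells. Its arguments: {"type":"object","properties":{"deltas":{"type":"array"},"newtons":{"type":"number"}},"required":["deltas"]}

```bash
mkdir -p pics; ls; python3 - <<'E'
from plant import telemetry, grab_frame, env, nets
import cv2, numpy as np
print(telemetry.get_obs())
ims=[]
for c in ["side","top"]:
    f=grab_frame(c); cv2.imwrite(f"pics/{c}0.png",f["color"][:,:,::-1])
    print(c,f["fx"],f["fy"],f["cx"],f["cy"],f["distortion"]);print(np.round(f["extrinsics"],4).tolist())
    for t in ["heater","knob_body","lever_body","spare_cartridge","paint_can","paint_brush"]:
        print(t,[(np.round(d["extent"]).tolist(),round(d["conf"],2)) for d in nets.spot_in(c,t)[:2]])
E
```

```text
pics
{'t': 0.0, 'joints': array([ 1.06259276e+00,  1.31156715e-01,  1.48931636e+00,  3.21799224e-05,
        1.52298208e+00, -8.54114292e-02]), 'joint_velocities': array([ 0.00044932, -0.0008483 ,  0.00055379, -0.00046936, -0.0001176 ,
       -0.00157846]), 'joint_efforts': array([ 2.03051836e-04, -5.69423139e+01, -5.00535178e+01, -9.77325953e-05,
        1.54331949e-02, -1.91396066e-05]), 'tcp_pos': array([0.24588757, 0.54668993, 0.23022672]), 'ee_rot': array([ 0.33023943,  1.54581636, -0.33303963]), 'contact_force': array([-0.89652277,  0.34915126,  0.09062907]), 'moment': array([-0.04814264,  0.06570076,  0.03768836]), 'grip_width': 1.0039222457591537}
side 489.7575012989259 489.7575012989259 317.5642216584781 246.46112461242092 [0.0076984 0.        0.        0.        0.       ]
[[0.9852, 0.128, -0.1141, 0.4311], [-0.1715, 0.7359, -0.655, -0.6364], [0.0001, 0.6649, 0.747, 0.8283], [0.0, 0.0, 0.0, 1.0]]
heater [([261.0, 125.0, 171.0, 256.0], 0.75)]
knob_body [([279.0, 309.0, 30.0, 31.0], 0.67)]
lever_body [([280.0, 267.0, 9.0, 17.0], 0.54)]
spare_cartridge [([294.0, 126.0, 26.0, 82.0], 0.84)]
paint_can [([354.0, 370.0, 70.0, 100.0], 0.7)]
paint_brush [([199.0, 193.0, 51.0, 55.0], 0.71), ([350.0, 371.0, 74.0, 98.0], 0.29)]
top 439.5592922049573 439.5592922049573 325.60707391366213 237.23940998829806 [-0.05689077  0.          0.          0.          0.        ]
[[0.0216, 0.981, -0.1928, 0.3373], [-0.9998, 0.0209, -0.0057, 0.0112], [-0.0015, 0.1929, 0.9812, 1.0489], [0.0, 0.0, 0.0, 1.0]]
heater [([272.0, 122.0, 164.0, 165.0], 0.57), ([342.0, 261.0, 13.0, 8.0], 0.21)]
knob_body [([383.0, 254.0, 32.0, 22.0], 0.87)]
lever_body [([340.0, 263.0, 16.0, 7.0], 0.41)]
spare_cartridge [([197.0, 194.0, 45.0, 51.0], 0.88)]
paint_can [([454.0, 186.0, 64.0, 58.0], 0.6), ([196.0, 192.0, 46.0, 53.0], 0.18)]
paint_brush [([202.0, 293.0, 85.0, 46.0], 0.93)]
```

```bash
python3 - <<'E'
import cv2,numpy as np
a=cv2.imread("pics/side0.png");b=cv2.imread("pics/top0.png")
cv2.imwrite("pics/top_c.png",cv2.resize(b[110:350,180:530],None,fx=2.2,fy=2.2,interpolation=cv2.INTER_CUBIC))
cv2.imwrite("pics/side_c.png",cv2.resize(a[110:400,180:440],None,fx=2,fy=2,interpolation=cv2.INTER_CUBIC))
E
```

```text
(no output)
```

View pics/top_c.png

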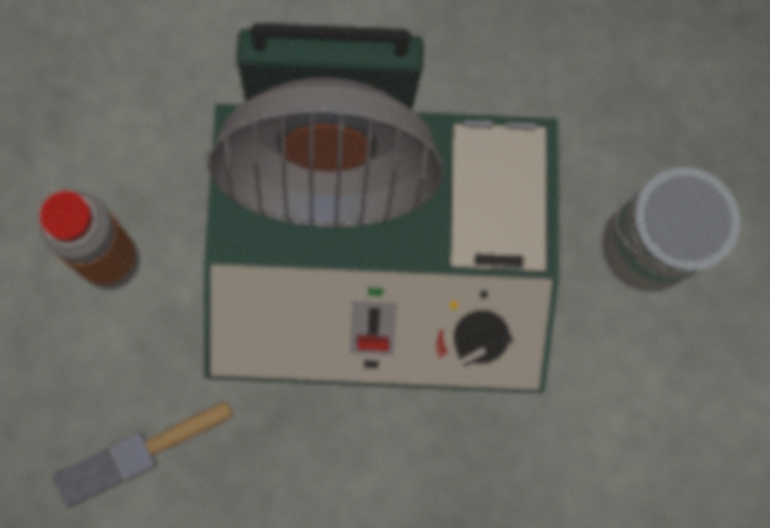

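View pics/side_c.png

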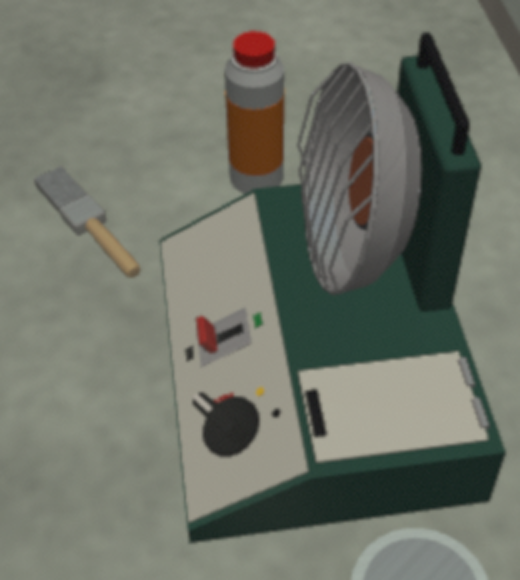

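```bash
cat > h.py <<'E'
from plant import telemetry, grab_frame, env, nets
import cv2, numpy as np
from scipy.spatial.transform import Rotation as R
from scipy.optimize import least_squares
def proj(f,P):
    E=f["extrinsics"]; p=(np.atleast_2d(P)-E[:3,3])@E[:3,:3]; p=p*[1,-1,-1]
    K=np.array([[f["fx"],0,f["cx"]],[0,f["fy"],f["cy"]],[0,0,1]])
    return cv2.projectPoints(p,np.zeros(3),np.zeros(3),K,np.array(f["distortion"],float))[0][:,0]
Rf=R.from_euler('y',-30,degrees=True).as_matrix()   # fascia axes in heater
def fas(p): return np.array([-.085,-.105,.062])+np.atleast_2d(p)@Rf.T
def world(q,P): return np.atleast_2d(P)@R.from_euler('z',q[2]).as_matrix().T+[q[0],q[1],0]
E
python3 - <<'E'
from h import *
o=telemetry.get_obs(); T=R.from_rotvec(o["ee_rot"]).as_matrix(); print("tool\n",T.round(3))
ft=grab_frame("top"); fs=grab_frame("side")
H=np.array([[-.1396,.18,.0305],[-.1396,-.18,.0305],[-.0304,.18,.094],[-.0304,-.18,.094],[.14,.18,.094],[.14,-.18,.094]])
H=np.vstack([H,fas([[-.011,.110,.028]])])
ct=np.array([[207,378],[542,390],[210,263],[554,277],[217,105],[557,120],[373,343]])/2.2+[180,110]
Hs=np.vstack([H[[2,0,1,3]]]); cs=np.array([[257,194],[161,240],[190,522],[309,472]])/2+[180,110]
def res(q): return np.r_[(proj(ft,world(q,H))-ct).ravel(),(proj(fs,world(q,Hs))-cs).ravel()]
s=least_squares(res,[.6,0,0],loss='soft_l1'); q=s.x; print(q,s.fun.reshape(-1,2).round(1).tolist())
np.save("q.npy",q)
# knob pointer tip
tt=np.array([465,364])/2.2+[180,110]; ts=np.array([197,398])/2+[180,110]
for th in np.arange(1.4,2.3,.1):
    P=world(q,fas([[.026*np.cos(th),.026*np.sin(th),.045]]))
    print(round(th,2),(proj(ft,P)-tt).round(1),(proj(fs,P)-ts).round(1))
print("axis pt",world(q,fas([[0,0,0],[0,0,.045],[-.011,.11,.017]])))
E
```

```text
tool
 [[ 0.     0.41   0.912]
 [ 0.     0.912 -0.41 ]
 [-1.     0.    -0.   ]]
[ 0.56811555 -0.04486894 -0.02429976] [[-1.8, -1.5], [1.1, 0.0], [-3.2, -1.0], [2.2, -0.1], [-1.1, -1.4], [0.5, -1.3], [-0.2, 1.8], [-1.6, -3.8], [-1.1, -1.3], [-1.5, 3.2], [0.8, 1.8]]
1.4 [[-2.5 -9.5]] [[ 7.2 -7.4]]
1.5 [[-2.8 -8.4]] [[ 6. -7.]]
1.6 [[-2.9 -7.3]] [[ 4.8 -6.4]]
1.7 [[-2.9 -6.2]] [[ 3.6 -5.8]]
1.8 [[-2.8 -5.1]] [[ 2.5 -5. ]]
1.9 [[-2.6 -4. ]] [[ 1.3 -4.1]]
2.0 [[-2.2 -3. ]] [[ 0.3 -3.2]]
2.1 [[-1.8 -2. ]] [[-0.7 -2.1]]
2.2 [[-1.2 -1. ]] [[-1.6 -1. ]]
axis pt [[ 0.48058942 -0.14777267  0.062     ]
 [ 0.45809606 -0.14722598  0.10097114]
 [ 0.46524117 -0.03736715  0.07122243]]
```

Call:
jog_arm(deltas=[{"x":-0.3,"y":-0.85,"z":0.75},{"x":-0.3,"y":-0.85,"z":0.75},{"y":-0.9,"z":0.8},{"y":-0.9,"z":0.8},{"y":-0.9,"z":0.8}])

```text
validation failed for argument at $.de...
```

Call:
jog_arm(deltas=[{"y":-0.9,"z":0.8},{"y":-0.9,"z":0.8},{"y":-0.9,"z":0.8},{"y":-0.9,"z":0.8},{"y":-0.9,"z":0.8}])

```text
validation failed for argument at $.de...
```

Call:
jog_arm(deltas=[{"grip":85,"x":-0.3,"y":-0.85,"z":0.75,"yaw":0},{"grip":85,"x":-0.3,"y":-0.85,"z":0.75,"yaw":0},{"grip":85,"x":0,"y":-0.9,"z":0.8,"yaw":0},{"grip":85,"x":0,"y":-0.9,"z":0.8,"yaw":0},{"grip":85,"x":0,"y":-0.9,"z":0.8,"yaw":0}])

```text
t: 1.3
tcp_pos: [0.3159, 0.3198, 0.2532]
ee_rot: [0.322, 1.548, -0.328]
contact_force: [0.4, -0.8, 0.5]
grip_width: 0.999
```

Call:
jog_arm(deltas=[{"grip":85,"x":0,"y":-0.9,"z":0.8,"yaw":0},{"grip":85,"x":0,"y":-0.9,"z":0.8,"yaw":0},{"grip":85,"x":0,"y":-0.9,"z":0.8,"yaw":0},{"grip":85,"x":0,"y":-0.9,"z":0.8,"yaw":0},{"grip":85,"x":0,"y":-0.9,"z":0.8,"yaw":0}])

```text
t: 1.8
tcp_pos: [0.3912, 0.0819, 0.2553]
ee_rot: [0.322, 1.542, -0.323]
contact_force: [0.9, 0.7, 0.1]
grip_width: 0.991
```

Call:
jog_arm(deltas=[{"grip":85,"x":0,"y":-0.9,"z":0.8,"yaw":0},{"grip":85,"x":0,"y":-0.9,"z":0.8,"yaw":0},{"grip":85,"x":0,"y":-0.9,"z":0.8,"yaw":0},{"grip":85,"x":0,"y":-0.9,"z":0.8,"yaw":0},{"grip":85,"x":0,"y":0,"z":0,"yaw":0.1}])

```text
t: 2.3
tcp_pos: [0.4521, -0.1143, 0.2575]
ee_rot: [0.404, 1.522, -0.405]
contact_force: [-1.1, 1.0, 0.2]
grip_width: 0.993
```

Call:
jog_arm(deltas=[{"grip":85,"x":0,"y":0,"z":0,"yaw":0.14},{"grip":85,"x":0,"y":0,"z":0,"yaw":0.14},{"grip":85,"x":0,"y":0,"z":0,"yaw":0.14},{"grip":85,"x":0,"y":0,"z":0,"yaw":0.14},{"grip":85,"x":0,"y":0,"z":0,"yaw":0}])

```text
t: 2.8
tcp_pos: [0.452, -0.1178, 0.2576]
ee_rot: [0.862, 1.383, -0.859]
contact_force: [-0.7, 0.7, 0.1]
grip_width: 0.993
```

```bash
python3 - <<'E'
from h import *
f=grab_frame("wrist"); cv2.imwrite("pics/w1.png",f["color"][:,:,::-1])
o=telemetry.get_obs();print(o["t"],o["tcp_pos"],o["joints"]);print(R.from_rotvec(o["ee_rot"]).as_matrix().round(3))
q=np.load("q.npy")
for n,p in [("axis17",[0,0,.017]),("tip2.14",[.028*np.cos(2.14),.028*np.sin(2.14),.045]),("tab",[-.011,.11,.028]),("dot off",[.045,0,0]),("BL",[-.063,.285,0]),("TR",[.063,-.075,0])]: print(n,proj(f,world(q,fas([p]))).round())
for t in ["knob_body","lever_body","heater"]: print(t,nets.spot_in("wrist",t)[:2])
E
```

```text
2.85 [ 0.45201449 -0.11777412  0.25754771] [-3.64668655e-01 -2.56588408e-01  1.81147257e+00 -6.35754349e-05
  1.57668982e+00 -8.32617467e-01]
[[ 0.009  0.892  0.451]
 [-0.004  0.451 -0.892]
 [-1.     0.007  0.007]]
axis17 [[321. 248.]]
tip2.14 [[306. 218.]]
tab [[366. 133.]]
dot off [[366. 273.]]
BL [[433. -83.]]
TR [[342. 346.]]
knob_body [{'extent': [295.9, 218.5, 55.6, 63.3], 'conf': 0.62}]
lever_body []
heater [{'extent': [256.4, 0.0, 380.3, 387.8], 'conf': 0.56}]
```

View pics/w1.png

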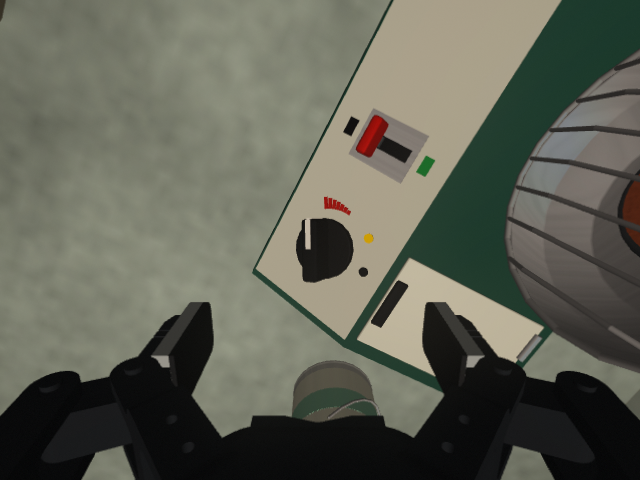

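```bash
python3 - <<'E'
from h import *
f=grab_frame("wrist"); q0=np.load("q.npy")
P=fas([[-.063,-.075,0],[.063,-.075,0],[-.011,.110,.028]])
px=np.array([[254,270],[346,340],[373,133]])
r=lambda q:(proj(f,world(q,P))-px).ravel()
s=least_squares(lambda q:np.r_[r(q),(q-q0)/[.004,.004,.01]],q0);q=s.x;print(q0,q,r(q).round(1));np.save("q1.npy",q)
im=f["color"][:,:,::-1].copy(); im=cv2.resize(im[90:350,230:460],None,fx=3,fy=3,interpolation=cv2.INTER_CUBIC)
def dl(p,c): 
    z=np.round((proj(f,world(q,fas(p)))+.5-[230,90])*3-.5).astype(np.int32); cv2.polylines(im,[z],False,c,1)
a=np.linspace(0,2*np.pi,60); dl(np.c_[.029*np.cos(a),.029*np.sin(a),0*a+.017],(255,255,0))
for th,c in ((2.18,(0,255,0)),(2.0,(255,0,255))):
    M=np.array([[np.cos(th),-np.sin(th)],[np.sin(th),np.cos(th)]]);B=np.array([[28,7.5],[28,-7.5],[-28,-7.5],[-28,7.5],[28,7.5]])/1e3@M.T
    dl(np.c_[B,np.full(5,.045)],c)
T=np.array([[5,17],[5,-17],[-5,-17],[-5,17],[5,17]])/1e3+[-.011,.11]; dl(np.c_[T,np.full(5,.028)],(0,255,0))
dl(np.array([[-63,285,0],[-63,-75,0],[63,-75,0],[63,285,0]])/1e3,(0,255,0))
cv2.imwrite("pics/w1o.png",im)
E
```

```text
[ 0.56811555 -0.04486894 -0.02429976] [ 0.57135949 -0.04063689 -0.02777581] [ 0.3 -0.  -0.5  4.2 -0.  -2.9]
```

View pics/w1o.png

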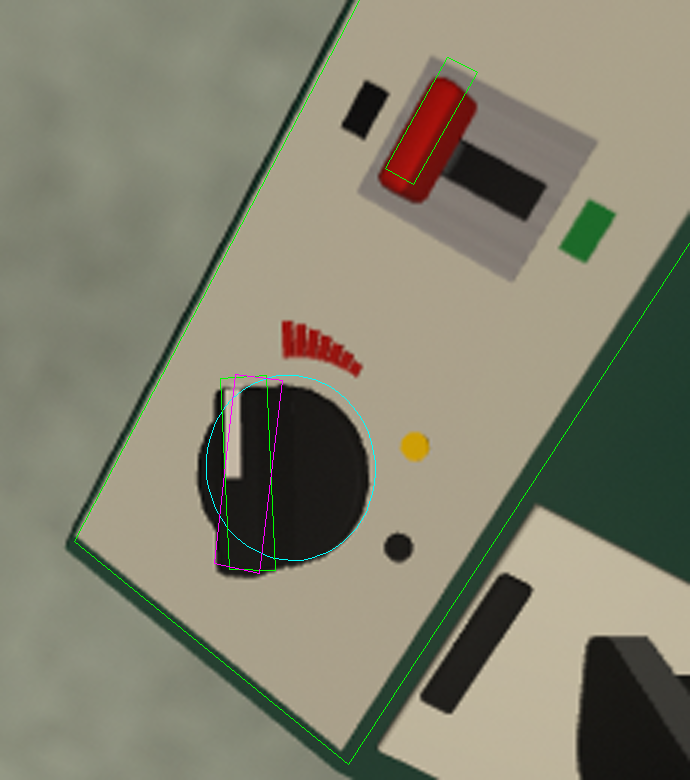

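```bash
python3 - <<'E'
from h import *
f=grab_frame("wrist"); q0=np.load("q1.npy")
P=fas([[0,0,.017],[-.011,.110,.028],[-.063,-.03,0]])
w=[1,1,0.5]
px=proj(f,world(q0,P))+[[-2.3,3.5],[-2.7,5.5],[0,0]]
n=np.array([.87,.5]) # bottom edge normal px
def r(q):
    d=proj(f,world(q,P))-px
    return np.r_[d[0],d[1],.5*d[2]@n,(q[2]+.026)/.005]
s=least_squares(r,q0);q=s.x;print(q,r(q).round(2));np.save("q2.npy",q)
o=telemetry.get_obs();T=R.from_rotvec(o["ee_rot"]).as_matrix()
print("knob axis @0,.03,.045",world(q,fas([[0,0,0],[0,0,.03],[0,0,.045]])).round(4).tolist())
th=2.11;b=world([0,0,q[2]],(Rf@[np.cos(th),np.sin(th),0]))[0];print("bar",b,"jaw yaw target",np.arctan2(b[1],b[0])-np.pi/2,"now",np.arctan2(T[1,1],T[0,1]))
ft=grab_frame("top");print("top flange",proj(ft,world(q,fas([[0,0,.017],[-.011,.11,.028]]))), [nets.spot_in("top",k)[0]["extent"] for k in ("knob_body","lever_body")])
fs=grab_frame("side");print("side flange",proj(fs,world(q,fas([[0,0,.017],[-.011,.11,.017]]))), [nets.spot_in("side",k)[0]["extent"] for k in ("knob_body","lever_body")])
E
```

```text
[ 0.57124754 -0.04512465 -0.02695116] [ 0.06  0.59 -0.1  -0.51  0.13 -0.19]
knob axis @0,.03,.045 [[0.4834, -0.1478, 0.062], [0.4685, -0.1474, 0.088], [0.461, -0.1472, 0.101]]
bar [-0.42137723  0.86978893 -0.25672641] jaw yaw target 0.4511378299084239 now 0.4681202825263892Traceback (most recent call last):
  File "<stdin>", line 14, in <module>
IndexError: list index out of range
```

Call:
jog_arm(deltas=[{"grip":55,"x":0.7,"y":0,"z":0.4,"yaw":0.01},{"grip":55,"x":0.8,"y":0,"z":0.4,"yaw":0.01},{"grip":55,"x":0.8,"y":0,"z":0,"yaw":0},{"grip":55,"x":0.8,"y":0,"z":0,"yaw":0},{"grip":55,"x":0,"y":0,"z":0,"yaw":0}], newtons=40)

```text
t: 3.7
tcp_pos: [0.47, -0.1483, 0.1325]
ee_rot: [0.871, 1.374, -0.866]
contact_force: [-1.5, 0.5, 0.7]
grip_width: 0.642
```

```bash
cat > st.py <<'E'
from h import *
import sys
q=np.load("q2.npy");o=telemetry.get_obs();T=R.from_rotvec(o["ee_rot"]).as_matrix()
F=R.from_euler('z',q[2]).as_matrix()@Rf
c=world(q,fas([[0,0,0]]))[0]
print("t",o["t"],"tcp",o["tcp_pos"].round(4),"in fascia mm",((o["tcp_pos"]-c)@F*1e3).round(1),"jaw",round(np.arctan2(T[1,1],T[0,1]),3),"tilt",T[:,0].round(3),"w",round(o["grip_width"]*85.4,1))
print("force world",o["contact_force"].round(1),"fascia",(o["contact_force"]@F).round(1),"mom",o["moment"].round(2),"q6",o["joints"][5].round(2))
if len(sys.argv)>1:
    d=np.array(eval(sys.argv[1]))-o["tcp_pos"]; print("tool move units",(T.T@d/.04).round(3))
E
python3 st.py "[.4664,-.1474,.083]"
```

```text
t 3.7 tcp [ 0.47   -0.1483  0.1325] in fascia mm [23.6 -0.8 67.8] jaw 0.452 tilt [ 0.015 -0.006 -1.   ] w 54.9
force world [-1.5  0.5  0.7] fascia [-0.9  0.5  1.4] mom [-0.01 -0.01 -0.02] q6 -0.86
tool move units [ 1.236 -0.085 -0.073]
```

Call:
jog_arm(deltas=[{"grip":55,"x":0.5,"y":-0.08,"z":-0.07,"yaw":0},{"grip":55,"x":0.4,"y":0,"z":0,"yaw":0},{"grip":55,"x":0.33,"y":0,"z":0,"yaw":0},{"grip":55,"x":0,"y":0,"z":0,"yaw":0}], newtons=40)

```text
t: 4.1
tcp_pos: [0.4691, -0.1482, 0.087]
ee_rot: [0.869, 1.37, -0.863]
contact_force: [0.0, 0.7, -0.2]
grip_width: 0.644
```

```bash
python3 st.py "[.4664,-.1474,.083]"; python3 - <<'E'
from h import *
f=grab_frame("wrist"); cv2.imwrite("pics/w2.png",f["color"][:,:,::-1])
f=grab_frame("side"); cv2.imwrite("pics/s2.png",cv2.resize(f["color"][230:400,210:410,::-1],None,fx=3,fy=3,interpolation=cv2.INTER_CUBIC))
E
```

```text
t 4.1 tcp [ 0.4691 -0.1482  0.087 ] in fascia mm [ 0.1 -0.8 28.8] jaw 0.454 tilt [ 0.019 -0.007 -1.   ] w 55.0
force world [ 0.   0.7 -0.2] fascia [-0.1  0.7 -0.2] mom [-0.01  0.03 -0.02] q6 -0.87
tool move units [ 0.099 -0.054 -0.049]
```

View pics/w2.png

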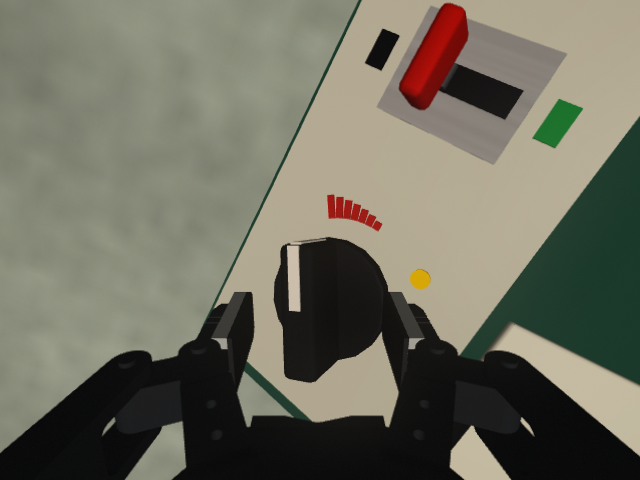

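Call:
jog_arm(deltas=[{"grip":40,"x":0.1,"y":-0.08,"z":-0.05,"yaw":0},{"grip":30,"x":0,"y":0,"z":0,"yaw":0},{"grip":20,"x":0,"y":0,"z":0,"yaw":0},{"grip":0,"x":0,"y":0,"z":0,"yaw":0},{"grip":0,"x":0,"y":0,"z":0,"yaw":0}], newtons=40)

```text
t: 4.7
tcp_pos: [0.4657, -0.1504, 0.0878]
ee_rot: [0.865, 1.366, -0.865]
contact_force: [-4.4, 2.0, 3.1]
grip_width: 0.219
```

```bash
python3 st.py
```

```text
t 4.7 tcp [ 0.4657 -0.1504  0.0878] in fascia mm [-2.4 -3.1 31.2] jaw 0.455 tilt [ 0.02  -0.013 -1.   ] w 18.7
force world [-4.4  2.   3.1] fascia [-2.3  1.9  4.9] mom [0.36 0.2  0.13] q6 -0.87
```

Call:
jog_arm(deltas=[{"grip":0,"x":0.1,"y":0.045,"z":0.02,"yaw":0},{"grip":0,"x":0.1,"y":0.045,"z":0.02,"yaw":0},{"grip":0,"x":0.1,"y":0.045,"z":0.02,"yaw":0}], newtons=50)

```text
t: 5.0
tcp_pos: [0.47, -0.1511, 0.0812]
ee_rot: [0.863, 1.37, -0.868]
contact_force: [-47.2, 8.4, 72.5]
grip_width: 0.214
```

```bash
python3 st.py
```

```text
t 5.0 tcp [ 0.47   -0.1511  0.0812] in fascia mm [-2.  -3.7 23.3] jaw 0.455 tilt [ 0.015 -0.013 -1.   ] w 18.2
force world [-47.2   8.4  72.5] fascia [-4.7  7.1 86.5] mom [1.44 7.41 0.11] q6 -0.86
```

Call:
jog_arm(deltas=[{"grip":0,"x":0,"y":0,"z":0,"yaw":0}], newtons=50)

```text
t: 5.1
tcp_pos: [0.4689, -0.1507, 0.0828]
ee_rot: [0.862, 1.373, -0.869]
contact_force: [-8.7, 3.7, 4.9]
grip_width: 0.212
```

```bash
python3 st.py
```

```text
t 5.1 tcp [ 0.4689 -0.1507  0.0828] in fascia mm [-2.1 -3.3 25.2] jaw 0.455 tilt [ 0.012 -0.012 -1.   ] w 18.1
force world [-8.7  3.7  4.9] fascia [-5.2  3.5  8.6] mom [0.73 0.92 0.13] q6 -0.86
```

Call:
jog_arm(deltas=[{"grip":0,"x":0.035,"y":0.017,"z":0.008,"yaw":0},{"grip":0,"x":0.03,"y":0.016,"z":0.007,"yaw":0.08},{"grip":0,"x":0.03,"y":0.016,"z":0.007,"yaw":0.1}], newtons=50)

```text
t: 5.4
tcp_pos: [0.4692, -0.1502, 0.082]
ee_rot: [1.001, 1.312, -1.008]
contact_force: [-14.2, 2.8, 17.4]
grip_width: 0.214
```

```bash
python3 st.py
```

```text
t 5.4 tcp [ 0.4692 -0.1502  0.082 ] in fascia mm [-2.3 -2.7 24.4] jaw 0.272 tilt [ 0.008 -0.011 -1.   ] w 18.3
force world [-14.2   2.8  17.4] fascia [-3.7  2.4 22.2] mom [1.06 1.79 0.42] q6 -0.68
```

Call:
jog_arm(deltas=[{"grip":0,"x":0.027,"y":0.015,"z":0.003,"yaw":0.12},{"grip":0,"x":0.027,"y":0.015,"z":0.001,"yaw":0.12},{"grip":0,"x":0.027,"y":0.015,"z":0,"yaw":0.12}], newtons=50)

```text
t: 5.7
tcp_pos: [0.4683, -0.1509, 0.0824]
ee_rot: [1.275, 1.149, -1.288]
contact_force: [-15.6, -1.0, 17.9]
grip_width: 0.211
```

```bash
python3 st.py
```

```text
t 5.7 tcp [ 0.4683 -0.1509  0.0824] in fascia mm [-2.9 -3.5 25.2] jaw -0.101 tilt [ 0.001 -0.013 -1.   ] w 18.1
force world [-15.6  -1.   17.9] fascia [-4.6 -1.4 23.3] mom [-0.09  1.93  0.26] q6 -0.3
```

Call:
jog_arm(deltas=[{"grip":0,"x":0.028,"y":0.015,"z":-0.002,"yaw":0.12},{"grip":0,"x":0.028,"y":0.015,"z":-0.004,"yaw":0.12},{"grip":0,"x":0.028,"y":0.014,"z":-0.006,"yaw":0.12}], newtons=50)

```text
t: 6.0
tcp_pos: [0.4665, -0.1517, 0.0825]
ee_rot: [1.536, 0.937, -1.561]
contact_force: [-16.3, 3.4, 17.4]
grip_width: 0.204
```

```bash
python3 st.py; python3 - <<'E'
from h import *
f=grab_frame("wrist"); cv2.imwrite("pics/w3.png",f["color"][:,:,::-1])
E
```

```text
t 6.0 tcp [ 0.4665 -0.1517  0.0825] in fascia mm [-4.4 -4.4 26.1] jaw -0.476 tilt [-0.008 -0.014 -1.   ] w 17.5
force world [-16.3   3.4  17.4] fascia [-5.5  3.  23.3] mom [0.55 2.13 0.13] q6 0.07
```

View pics/w3.png

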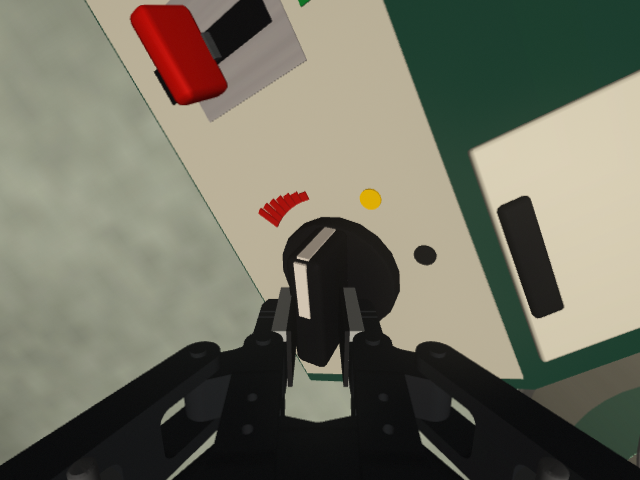

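Call:
jog_arm(deltas=[{"grip":0,"x":0.036,"y":0.017,"z":-0.01,"yaw":0.12},{"grip":0,"x":0.036,"y":0.016,"z":-0.012,"yaw":0.12},{"grip":0,"x":0.036,"y":0.015,"z":-0.014,"yaw":0.12}], newtons=60)

```text
t: 6.35
tcp_pos: [0.4648, -0.1516, 0.0823]
ee_rot: [1.784, 0.668, -1.824]
contact_force: [-18.2, 5.4, 18.5]
grip_width: 0.189
```

```bash
python3 st.py
```

```text
t 6.35 tcp [ 0.4648 -0.1516  0.0823] in fascia mm [-5.9 -4.3 26.9] jaw -0.856 tilt [-0.018 -0.013 -1.   ] w 16.2
force world [-18.2   5.4  18.5] fascia [-6.6  4.9 25.2] mom [0.84 2.31 0.06] q6 0.46
```

Call:
jog_arm(deltas=[{"grip":0,"x":0.04,"y":0.013,"z":-0.017,"yaw":0.12},{"grip":0,"x":0.04,"y":0.011,"z":-0.018,"yaw":0.12},{"grip":0,"x":0.04,"y":0.008,"z":-0.02,"yaw":0.12}], newtons=60)

```text
t: 6.65
tcp_pos: [0.4635, -0.1506, 0.0816]
ee_rot: [2.005, 0.342, -2.064]
contact_force: [-16.7, 6.3, 20.8]
grip_width: 0.167
```

```bash
python3 st.py
```

```text
t 6.65 tcp [ 0.4635 -0.1506  0.0816] in fascia mm [-7.4 -3.3 26.9] jaw -1.231 tilt [-0.027 -0.011 -1.   ] w 14.3
force world [-16.7   6.3  20.8] fascia [-4.2  5.8 26.4] mom [0.84 2.15 0.  ] q6 0.83
```

Call:
jog_arm(deltas=[{"grip":0,"x":0.04,"y":-0.005,"z":-0.021,"yaw":0.12},{"grip":0,"x":0.04,"y":-0.01,"z":-0.022,"yaw":0.12},{"grip":0,"x":0.04,"y":-0.015,"z":-0.022,"yaw":0.12},{"grip":0,"x":0.04,"y":0,"z":-0.022,"yaw":0.03}], newtons=60)

```text
t: 7.05
tcp_pos: [0.4637, -0.1477, 0.0809]
ee_rot: [-2.153, 0.088, 2.228]
contact_force: [-17.7, 5.9, 23.3]
grip_width: 0.159
```

```bash
python3 st.py; python3 - <<'E'
from h import *
f=grab_frame("wrist"); cv2.imwrite("pics/w4.png",f["color"][:,:,::-1])
E
```

```text
t 7.05 tcp [ 0.4637 -0.1477  0.0809] in fascia mm [-7.7 -0.5 26.2] jaw -1.64 tilt [-0.034 -0.009 -0.999] w 13.6
force world [-17.7   5.9  23.3] fascia [-3.8  5.4 29.1] mom [1.18 2.29 0.71] q6 1.25
```

View pics/w4.png

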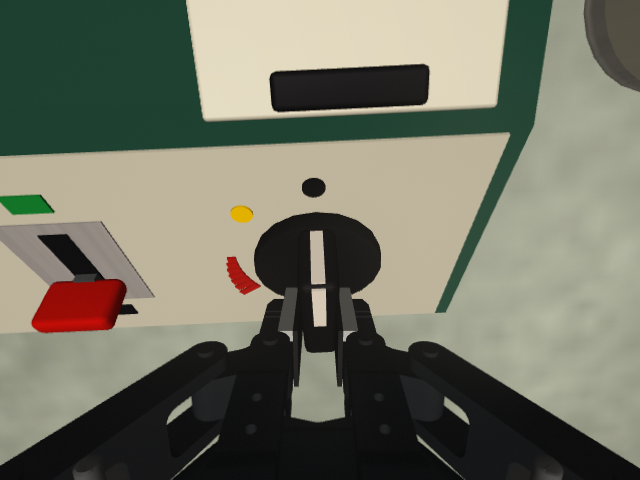

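Call:
jog_arm(deltas=[{"grip":20,"x":0,"y":0,"z":0,"yaw":0},{"grip":35,"x":0,"y":0,"z":0,"yaw":0},{"grip":40,"x":-0.2,"y":0,"z":0,"yaw":0},{"grip":40,"x":-0.8,"y":0,"z":0,"yaw":0},{"grip":40,"x":-0.8,"y":0,"z":0,"yaw":0}])

```text
t: 7.6
tcp_pos: [0.4637, -0.1454, 0.1512]
ee_rot: [-2.144, 0.083, 2.234]
contact_force: [0.8, -1.2, 0.1]
grip_width: 0.468
```

```bash
python3 st.py; python3 - <<'E'
from h import *
f=grab_frame("wrist"); im=f["color"][:,:,::-1].copy(); q=np.load("q2.npy")
def dl(p,c):
    z=np.round(proj(f,world(q,fas(p)))).astype(np.int32); cv2.polylines(im,[z],False,c,1)
a=np.linspace(0,2*np.pi,60)
for h,c in ((.017,(255,255,0)),(.010,(0,0,255))): dl(np.c_[.029*np.cos(a),.029*np.sin(a),0*a+h],c)
B=np.array([[28,7.5],[28,-7.5],[-28,-7.5],[-28,7.5],[28,7.5]])/1e3
dl(np.c_[B,np.full(5,.045)],(255,255,0));dl(np.c_[B,np.full(5,.038)],(0,0,255))
T=np.array([[5,17],[5,-17],[-5,-17],[-5,17],[5,17]])/1e3+[-.011,.11]; dl(np.c_[T,np.full(5,.028)],(0,255,0))
cv2.imwrite("pics/w5.png",im)
E
```

```text
t 7.6 tcp [ 0.4637 -0.1454  0.1512] in fascia mm [27.4  1.8 87.2] jaw -1.64 tilt [-0.041 -0.005 -0.999] w 40.0
force world [ 0.8 -1.2  0.1] fascia [ 0.8 -1.1 -0.4] mom [ 0.02 -0.02 -0.03] q6 1.25
```

View pics/w5.png

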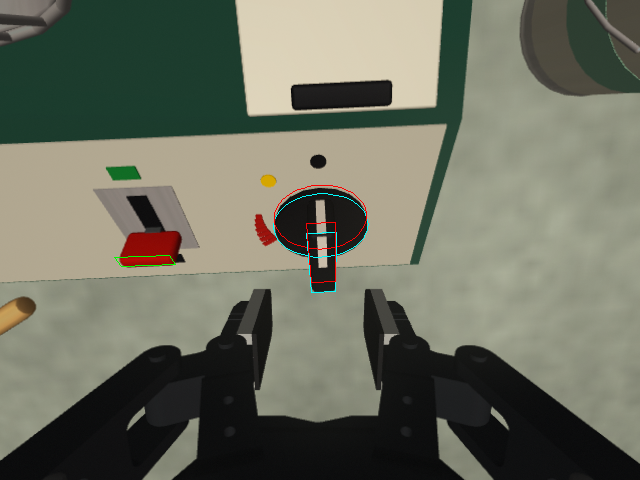

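```bash
python3 st.py "[.4375,-.040,.151]"
```

```text
t 7.65 tcp [ 0.4666 -0.1465  0.1573] in fascia mm [33.   0.9 91. ] jaw -1.64 tilt [-0.034 -0.008 -0.999] w 40.4
force world [ 2.  -0.8  3.7] fascia [ 3.6 -0.7  2.2] mom [-0.04 -0.11  0.09] q6 1.25
tool move units [ 0.161 -2.607  0.904]
```

Call:
jog_arm(deltas=[{"grip":0,"x":0,"y":-0.85,"z":0.35,"yaw":0},{"grip":0,"x":0,"y":-0.9,"z":0.35,"yaw":-0.04},{"grip":0,"x":0.1,"y":-0.85,"z":0.2,"yaw":0},{"grip":0,"x":0,"y":0,"z":0,"yaw":0},{"grip":0,"x":0,"y":0,"z":0,"yaw":0}])

```text
t: 8.15
tcp_pos: [0.4397, -0.0387, 0.1593]
ee_rot: [-2.188, 0.044, 2.237]
contact_force: [0.2, 0.1, 0.2]
grip_width: 0.001
```

```bash
python3 st.py "[.4375,-.040,.066]"
```

```text
t 8.15 tcp [ 0.4397 -0.0387  0.1593] in fascia mm [  8.3 107.9 107.6] jaw -1.6 tilt [-0.022 -0.01  -1.   ] w 0.0
force world [0.2 0.1 0.2] fascia [0.3 0.1 0.1] mom [-0.02  0.03  0.06] q6 1.41
tool move units [2.334 0.008 0.004]
```

Call:
jog_arm(deltas=[{"grip":0,"x":0.8,"y":0,"z":0,"yaw":0},{"grip":0,"x":0.8,"y":0,"z":0,"yaw":0},{"grip":0,"x":0.5,"y":0,"z":0,"yaw":0},{"grip":0,"x":0.2,"y":0,"z":0,"yaw":0}])

```text
t: 8.55
tcp_pos: [0.4423, -0.0432, 0.0686]
ee_rot: [-2.198, 0.048, 2.227]
contact_force: [0.6, 0.2, -0.2]
grip_width: 0.001
```

```bash
python3 st.py "[.4375,-.040,.066]"; python3 - <<'E'
from h import *
f=grab_frame("wrist"); cv2.imwrite("pics/w6.png",f["color"][:,:,::-1])
E
```

```text
t 8.55 tcp [ 0.4423 -0.0432  0.0686] in fascia mm [-34.8 103.5  27.6] jaw -1.601 tilt [-0.013 -0.013 -1.   ] w 0.1
force world [ 0.6  0.2 -0.2] fascia [ 0.4  0.3 -0.4] mom [-0.02 -0.03 -0.02] q6 1.41
tool move units [ 0.064 -0.077  0.122]
```

View pics/w6.png

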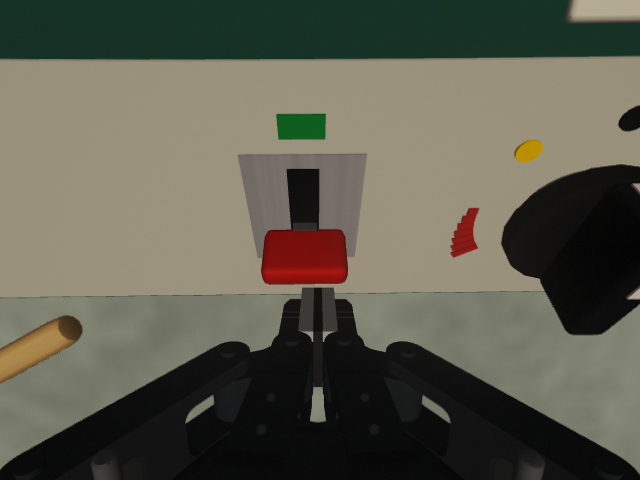

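Call:
jog_arm(deltas=[{"grip":0,"x":0.08,"y":-0.08,"z":0,"yaw":0},{"grip":0,"x":-0.04,"y":0,"z":-0.13,"yaw":0},{"grip":0,"x":-0.075,"y":0,"z":-0.13,"yaw":0},{"grip":0,"x":-0.075,"y":0,"z":-0.13,"yaw":0}])

```text
t: 9.0
tcp_pos: [0.4583, -0.041, 0.0736]
ee_rot: [-2.194, 0.049, 2.229]
contact_force: [-2.9, 0.5, -1.3]
grip_width: -0.002
```

```bash
python3 st.py
```

```text
t 9.0 tcp [ 0.4583 -0.041   0.0736] in fascia mm [-18.5 106.1  24.1] jaw -1.603 tilt [-0.016 -0.012 -1.   ] w -0.2
force world [-2.9  0.5 -1.3] fascia [-3.2  0.4  0.3] mom [0.06 0.54 0.03] q6 1.42
```

Pushing with about 3 N, as expected for the lever's friction. Continuing up the slope.

Call:
jog_arm(deltas=[{"grip":0,"x":-0.06,"y":0,"z":-0.12,"yaw":0},{"grip":0,"x":-0.06,"y":0,"z":-0.1,"yaw":0}])

```text
t: 9.2
tcp_pos: [0.4653, -0.0411, 0.0778]
ee_rot: [-2.186, 0.049, 2.237]
contact_force: [-17.5, -1.5, -11.4]
grip_width: -0.002
```

```bash
python3 st.py
```

```text
t 9.2 tcp [ 0.4653 -0.0411  0.0778] in fascia mm [-10.3 106.2  24.2] jaw -1.602 tilt [-0.023 -0.012 -1.   ] w -0.2
force world [-17.5  -1.5 -11.4] fascia [-20.8  -2.   -1.2] mom [-0.22  2.89 -0.02] q6 1.42
```

Call:
jog_arm(deltas=[{"grip":0,"x":-0.03,"y":0,"z":-0.06,"yaw":0},{"grip":0,"x":-0.03,"y":0,"z":-0.06,"yaw":0}])

```text
t: 9.4
tcp_pos: [0.4648, -0.0411, 0.0774]
ee_rot: [-2.171, 0.048, 2.252]
contact_force: [-12.5, 0.1, -0.1]
grip_width: -0.002
```

```bash
python3 st.py
```

```text
t 9.4 tcp [ 0.4648 -0.0411  0.0774] in fascia mm [-10.9 106.1  24.1] jaw -1.602 tilt [-0.037 -0.012 -0.999] w -0.2
force world [-12.5   0.1  -0.1] fascia [-10.9  -0.2   6.1] mom [-0.17  1.91 -0.05] q6 1.42
```

Call:
jog_arm(deltas=[{"grip":0,"x":0,"y":0,"z":0.3,"yaw":0},{"grip":0,"x":0,"y":0,"z":0.3,"yaw":0},{"grip":0,"x":-0.9,"y":0,"z":0,"yaw":0},{"grip":0,"x":-0.9,"y":0,"z":0.2,"yaw":0},{"grip":0,"x":0,"y":0,"z":0,"yaw":0}])

```text
t: 9.9
tcp_pos: [0.4386, -0.0399, 0.1558]
ee_rot: [-2.179, 0.049, 2.246]
contact_force: [0.1, -0.4, -0.1]
grip_width: -0.001
```

```bash
python3 st.py; python3 - <<'E'
from h import *
f=grab_frame("wrist"); im=f["color"][:,:,::-1].copy(); q=np.load("q2.npy")
def dl(p,c):
    z=np.round(proj(f,world(q,fas(p)))).astype(np.int32); cv2.polylines(im,[z],False,c,1)
a=np.linspace(0,2*np.pi,60)
for h,c in ((.017,(255,255,0)),(.010,(0,0,255))): dl(np.c_[.029*np.cos(a),.029*np.sin(a),0*a+h],c)
for x,c in ((.011,(0,255,0)),(.007,(0,0,255))):
    T=np.array([[5,17],[5,-17],[-5,-17],[-5,17],[5,17]])/1e3+[x,.107]; dl(np.c_[T,np.full(5,.028)],c)
cv2.imwrite("pics/w7.png",im)
f=grab_frame("top"); 
for k in ["spare_cartridge","paint_can","paint_brush"]: print(k,[np.round(d["extent"]) for d in nets.spot_in("top",k)[:1]])
E
```

```text
t 9.9 tcp [ 0.4386 -0.0399  0.1558] in fascia mm [  5.6 106.7 105.1] jaw -1.601 tilt [-0.031 -0.013 -0.999] w -0.1
force world [ 0.1 -0.4 -0.1] fascia [ 0.1 -0.4 -0.1] mom [ 0.01 -0.05 -0.01] q6 1.41
spare_cartridge [array([198., 196.,  45.,  45.])]
paint_can [array([452., 186.,  65.,  57.])]
paint_brush [array([203., 289.,  86.,  52.])]
```

View pics/w7.png

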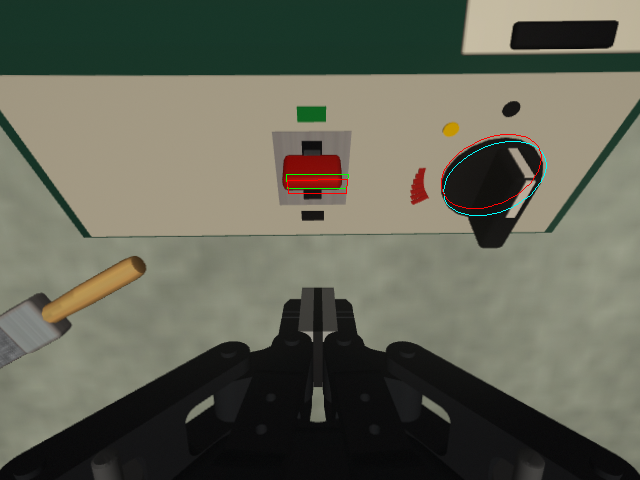

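```bash
python3 - <<'E'
from h import *
f=grab_frame("wrist"); c=f["color"].astype(int); q=np.load("q2.npy")
m=(c[...,0]>90)&(c[...,1]<50)&(c[...,2]<50); m[:,380:]=0
ys,xs=np.nonzero(m); print("red rows",ys.min(),ys.max(),"cols",xs.min(),xs.max(),"bottom@cols",[np.nonzero(m[:,k])[0].max() for k in (295,305,320,330)])
for u in (0,.011,.018,.022):
    print(u,"top-front",proj(f,world(q,fas([[-.016+u,.107,.028]])))[0].round(1),"base-back",proj(f,world(q,fas([[-.006+u,.107,.006]])))[0].round(1))
print(c[135:210,312].sum(1)//3)
print("marks",proj(f,world(q,fas([[.011,.107,0],[-.011,.107,0],[0.03,.107,0],[-.03,.107,0]]))).round(1).tolist())
E
```

```text
red rows 148 183 cols 283 343 bottom@cols [np.int64(183), np.int64(183), np.int64(183), np.int64(183)]
0 top-front [318.2 210.4] base-back [317.7 173.3]
0.011 top-front [318.2 196.9] base-back [317.8 158.8]
0.018 top-front [318.3 187.7] base-back [317.8 148.9]
0.022 top-front [318.3 182.2] base-back [317.8 143. ]
[ 12  13  13  14  13  13  14  21  40  47  47  49  54  55  46  47  47  47
  48  48  48  49  49  49  48  48  49  50  50  50  50  51  51  51  53  58
  63  69  72  68  66  62  58  56  56  54  52  50  41  26  18  17  17  19
  18  19  19  19  28  73 115 115 114 114 117 137 150 151 150 151 141  70
  19  20  20]
marks [[317.7, 144.2], [317.6, 173.4], [317.8, 114.9], [317.5, 195.4]]
```

```bash
python3 -c "
from plant import env; print(env.job_done())"
```

```text
the job is handed in; nothing more can be done
None
```

The gas knob is at off and sprung out, the cartridge lever is fully up, and I handed the job in about 10 s into the run. No verdict came back.

- **Knob:** I gripped the bar, pushed it in until it bottomed, and turned it clockwise to the end stop while holding it in. When I let go, the wrist picture showed the pointer at the black dot. The outline matched a knob standing out, not one pushed in.
- **Lever:** Only after that did I push the lever up with closed fingers. It slid at about 3 N until the force rose to about 20 N at its stop. Its edge in the wrist picture fits about 21–22 mm of the 22 mm travel.
- **Other objects:** The networks placed the spare cartridge, paint can and brush within a few pixels of where they started in the top picture. The tool was clear of everything, with no contact force.

**Less certain:**
- The first push-in overshot, with a peak wrist reading of about 87 N. That is under the 120 N limit, and the fingers took the load.
- How far the knob was in during the turn was judged from the axial force (22–29 N at the readings taken) rather than measured.
- After the lever move, the knob being out was checked by eye only.

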